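Turn the proud clip cartridge until it drops home

ROBOT

A 7-joint arm with a two-finger parallel gripper is mounted at the origin on the work surface. World frame = base frame: x ahead of the robot, y to its left, z up, the work surface at z = 0. Lengths are in mm, angles in rad, forces in N, time in s.
With the tool pointing down it reaches from about 425 to 875 mm from the base axis. Payload 4.7 kg.
Tool frame: the origin (TCP) lies on the centre line of the jaws, within the pads' length; the fingertips stand 22 mm ahead of it and the grasp point (between the pads) lies 3 mm ahead of it; z points along the fingers, y is the direction in which the jaws open and shut (so a half turn about z gives the same grasp; the last joint's range is limited). The gripper opens to 85 mm and grips with 20 to 120 N. Pads are 22 mm wide; open, the fingers measure 114 mm over their backs; the gripper's body (76 mm by 85 mm) begins 54 mm behind the grasp point. The pads swing forward as they close: fully open they stand 13 mm farther back than shut.
Start: joints at [1.342, 0.321, -0.07, 1.45, 0.023, 1.371, -0.057], TCP at [156.253, -630.958, 253.349] pointing down, gripper open.
Joint ranges: [-2.86, 2.86], [-0.3, 2.09], [-1.38, 1.24], [0.06, 2.45], [-1.56, 4.7], [0.09, 2.05], [-2.69, 2.69]. Speed limits (rad/s): [2.57, 2.57, 3.14, 3.14, 3.14, 3.14, 3.14].

INTERFACE

Orientations are given as [roll, pitch, yaw] about the fixed x, y, z axes, in that order (R = Rz(yaw) Ry(pitch) Rx(roll)).
In Python, from station import bot, camera, job_done, boxes_of gives the robot as it stands. The module is installed in compiled form; this text tells all that it offers.
- The arm moves only by the shell command python3 -m jog 'ROWS' [FORCE]. ROWS is a JSON object of lists of equal length, an entry for each row: "rotation": the turn, a rotation vector about the tool's x, y, z in rad, a list of three; "translation": the shift along the tool's x, y, z in mm, a list of three; "hand": the finger opening in mm, from 0 to 85.4. A call has 1 to 8 rows; each row is the pose to reach, as a shift and turn from the pose commanded when the call began, along the tool's axes at that moment; what a row does not reach only later rows make up. A row lasts 1/10 s, in which the tool goes at most 50 mm and 8.59 degrees, less where a joint would pass 70% of its speed; a pose out of reach is approached as far as the arm can. A call with a gripper value outside its range is refused whole. The fingers move at their own pace and stop on an object; FORCE is the grip in N (left out, the last holds). Time passes only in rows, so rows that repeat a pose let the fingers close. It gives the time, the measured TCP pose, the force and the opening at its end, in the units of the state.
- bot.get_obs(): the state, without advancing time (a new reading comes with each control period).
- camera(name): name is "scene" or "top"; returns a dict with "pixels" (400x640x3 uint8, red, green, blue), "range_z" (400x640 float32, mm along the optical axis (not along the pixel's ray), 0 where there is no reading), "fx", "fy", "cx", "cy" (pixels), "eye" and "orientation" of the camera in the world. Camera axes: x right, y up, looking along -z (the intrinsics and any distortion apply to the point x, -y, -z); pixel columns grow to the right and rows downward; lengths in mm; the calibration is good to about 2 mm. A picture is of the moment at which its call begins.
- job_done(): hands the job in, once; it reports no verdict.
Trained networks look in the newest picture that a camera, given by its name, has taken for a name from the list of things; names that differ only in an ending like _2 or _b are one class to them, and where a whole thing is asked for, a point or a joint stands for the part that bears it (a point fixed in the world has none). Each returns a list of dicts, best first, with "confidence" (0 to 1); they miss things now and then, are a little off and sometimes report something else, mostly with a low value. They report only what shows in the picture. A call takes as long as a camera call. They do not tell look-alikes from the thing itself.
- boxes_of(name, camera): "bbox" ([centre column, centre row, width, height] in pixels, round what is visible of it).
The state is a dict: "time_s": time; "q": joint angles; "dq": joint speeds; "tau": joint torques, N m; "position": TCP position; "orientation": TCP orientation; "contact_force": force on the tool from outside, world axes, zero at the start; "ft_torque": the same for the moment, N m; "width": opening from 0.0 (shut) to 1.0 (fully open).
Only numpy, scipy, OpenCV 4.12 (cv2) and the standard library are available. Lean on these libraries where they do the work, as an engineer would, in place of code of your own. Each camera call takes 0.05 s, during which the arm holds its last target.

TASK

The clip cartridge in the taller of the two steel dispensers was put in askew and stands proud on its lugs. Take it by its grip and, without pulling it out of its well, turn it under light downward pressure until the lugs drop fully home in the notches, then let go. The cartridge in the lower dispenser is already home: leave it alone.

Things in the scene. Friction and masses are not known exactly. Their poses are not given: they have to be found in the camera images.
- cartridge: Loose grey drum, 40 mm across, 50 high, 0.15 kg, origin at centre of underside, z up. A black lug bar lies along its x, 58 long, 12 wide, 30 to 42 mm above the origin. On top a black grip bar along x: 46 long, 14 thick (along y), 50 to 86 mm above the origin; pinch its thickness from above. At the start it stands proud, lugs resting on the rim, 34 to 75 degrees off the notches. Half-turn symmetric.
- dispenser: Taller dispenser, fixed: steel housing 120 mm square, 80 high, with a 25 mm outlet tray at its front (-x side); origin at centre of underside, z up. Its two notches lie along its x axis. Proud, the cartridge's origin is 50 mm above this origin; fully home 38 mm, with lugs flush with the housing's top and the grip bar along this x axis.
- well (a point): Centre of the taller dispenser's round well at its mouth (housing's top). The well is 44 mm across, 50 deep and loosely guides the drum (2 mm all round). Two opposite notches along the dispenser's x: 22 wide, 12 deep, reaching 31 mm from the centre. With the lugs within about 10 degrees of the notches the cartridge drops 12 mm by its own weight, if not held up.
- other_cartridge: Cartridge of the same shape, already home in the lower dispenser (fixed steel housing 100 mm square, 60 high, no tray); origin at centre of underside. Leave it alone. The two dispensers may stand either way round, left or right.
There are look-alikes about, which are no part of the job. What is shaped like the dispenser but orange, pink or red is not meant.

How it is judged (in metres and radians):
At the end, for the whole second after the job is handed in: The cartridge is home in the taller dispenser: origin 33 to 42 mm above the dispenser's underside, within 8 mm of the well's axis, lugs within 0.22 rad of the notches, tilt under 0.12 rad, at rest (under 0.02 m/s); the other cartridge within 10 mm of its start (z of cartridge in the frame of dispenser between 0.033 and 0.042 m and horizontal distance between cartridge and dispenser below 0.008 m and angle between the x axis of cartridge and the x axis of dispenser, either way round below 0.22 rad and angle between cartridge's own z axis and vertical below 0.12 rad and linear speed of cartridge below 0.02 m/s and distance of other_cartridge from where it was at the start of the episode below 0.01 m); the robot touches nothing.
It fails at once if The cartridge is pulled out of its well (origin more than 78 mm above the dispenser's underside) (z of cartridge in the frame of dispenser above 0.078 m).
It fails at once if The cartridge is pressed on the dispenser with more than 50 N (contact force between cartridge and dispenser above 50 N).
It fails at once if The cartridge in the lower dispenser is moved by more than 10 mm (distance of other_cartridge from where it was at the start of the episode above 0.01 m).
It also fails if it takes over 32 s, if anything falls off the work surface, if the arm or the gripper's body presses on something with over 40 N, if the wrist force passes 120 N, or if a joint passes its speed limit or range.

## Working session

There is one attempt and no reset: what is moved stays moved. The work goes in short steps, Python scripts to look and compute and a shell command to move; the robot and the scene stay as the last step left them, time stands still between calls to the robot, and variables do not carry over. Pictures are saved under pics/ and viewed, and the job is handed in when it is done.

```bash
mkdir -p pics
python3 - <<'E'
from station import bot,camera,boxes_of
import cv2,numpy as np,pickle
o=bot.get_obs();print({k:np.round(v,3) for k,v in o.items()})
for n in("top","scene"):
    c=camera(n);pickle.dump(c,open(f'{n}.pkl','wb'))
    cv2.imwrite(f'pics/{n}0.png',c["pixels"][:,:,::-1])
    print(n,c["fx"],c["fy"],c["cx"],c["cy"],c["eye"],c["orientation"],[k for k in c])
    for t in("cartridge","dispenser"):
        print(t,[(np.round(b["bbox"]),round(b["confidence"],2)) for b in boxes_of(t,n)])
E
```

```text
{'time_s': np.float64(0.0), 'q': array([ 1.342,  0.322, -0.07 ,  1.452,  0.023,  1.371, -0.057]), 'dq': array([-0.002,  0.001, -0.001, -0.001, -0.   ,  0.001, -0.001]), 'tau': array([-0.0000e+00, -4.9358e+01, -3.8300e-01, -3.1433e+01,  1.3000e-02,
        1.1000e-02,  0.0000e+00]), 'position': array([ 156.123, -630.46 ,  252.208]), 'orientation': array([-3.14 ,  0.   ,  0.243]), 'contact_force': array([-0.159,  0.806, -0.687]), 'ft_torque': array([ 0.019,  0.018, -0.018]), 'width': np.float64(0.996)}
top 388.4215169630728 388.4215169630728 316.89849456331905 199.13249771806838 [ 329.45105607 -147.72262441 1008.0343514 ] [ 0.12874769  0.00172179 -1.5482844 ] ['pixels', 'range_z', 'fx', 'fy', 'cx', 'cy', 'eye', 'orientation']
cartridge [(array([333., 169.,  22.,  26.]), 0.53)]
dispenser [(array([471., 264.,  68.,  66.]), 0.9), (array([357., 265.,  57.,  61.]), 0.89), (array([163., 274.,  60.,  60.]), 0.59), (array([331., 174.,  53.,  70.]), 0.55)]
scene 486.43755219257974 486.43755219257974 319.3377857006148 199.77928155017054 [  913.32523742 -1056.61943919   769.95586387] [ 0.98765852 -0.01340328  0.50032855] ['pixels', 'range_z', 'fx', 'fy', 'cx', 'cy', 'eye', 'orientation']
cartridge [(array([353., 213.,  24.,  26.]), 0.82)]
dispenser [(array([185., 292.,  82.,  83.]), 0.73), (array([346., 234.,  69.,  64.]), 0.66), (array([331., 146.,  54.,  43.]), 0.66), (array([255., 224.,  66.,  59.]), 0.6)]
```

View pics/top0.png

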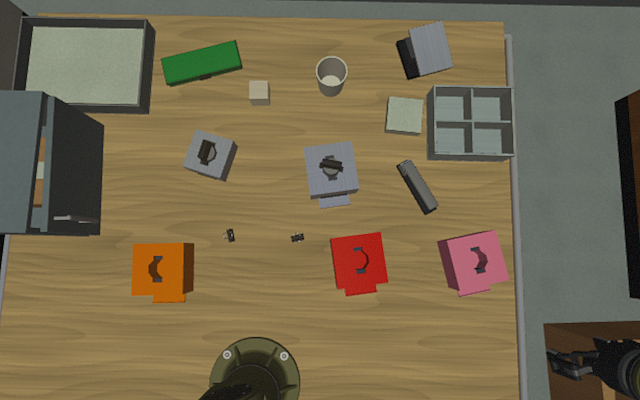

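View pics/scene0.png

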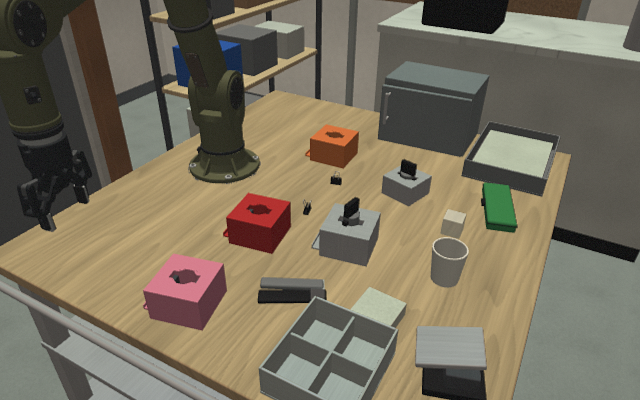

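The target is the grey housing at top (331,172), with its tray below it and the grip bar at about (331,165). The lower one is at (210,155). I'll measure with the depth data.

```bash
cat > h.py <<'E'
import numpy as np
from scipy.spatial.transform import Rotation as Ro
def cloud(c):
    z=c["range_z"].astype(float);v,u=np.mgrid[:400,:640]
    P=np.stack([(u-c["cx"])/c["fx"]*z,-(v-c["cy"])/c["fy"]*z,-z],-1)
    W=P@Ro.from_euler('xyz',c["orientation"]).as_matrix().T+c["eye"]
    W[z<=0]=np.nan
    return W
E
cat > m.py <<'E'
import pickle,cv2,sys
from h import *
for n in("top","scene"):
    c=pickle.load(open(f'{n}{sys.argv[1] if len(sys.argv)>1 else ""}.pkl','rb'));W=cloud(c)
    if n=="top": print("table z",np.nanmedian(W[300:310,120:130,2]), "tray z",np.nanmedian(W[201:204,325:345,2]))
    ctr=W[150:190,310:350].reshape(-1,3) if n=="top" else None
    if n=="top": c0=np.nanmedian(ctr,0)[:2];print(c0)
    near=np.hypot(*(W[...,:2]-c0).transpose(2,0,1))<100
    top=near&(abs(W[...,2]-80)<8)
    p=W[top];r=cv2.minAreaRect(p[:,:2].astype(np.float32));print(n,"housing",len(p),r,np.median(p[:,2]))
    lower=(W[...,2]>108)&near&(W[...,2]<150)
    p=W[lower];
    hi=p[p[:,2]>np.percentile(p[:,2],90)-8]
    r=cv2.minAreaRect(hi[:,:2].astype(np.float32))
    e,V=np.linalg.eigh(np.cov(hi[:,:2].T));v=V[:,1]
    print("grip",len(hi),r,"pca",np.degrees(np.arctan2(v[1],v[0])),"mean",hi.mean(0),"zmax",p[:,2].max())
    tray=near&(abs(W[...,2]-25)<6);q=W[tray];print("tray",len(q),q.mean(0))
E
python3 m.py
```

```text
table z 1.5893236158607351 tray z 5.6207997054316365
[ 519.47728143 -171.95056769]
top housing 2057 ((527.0926513671875, -174.15504455566406), (120.71038055419922, 119.9072494506836), 9.3494291305542) 81.59167816643583
grip 128 ((526.8228759765625, -174.44749450683594), (45.30781173706055, 14.929616928100586), 79.62030792236328) pca 81.26916374114691 mean [ 526.14827886 -174.17923549  137.01550236] zmax 142.46133130742476
tray 41 [ 469.20114596 -186.89600974   26.06821744]
scene housing 1304 ((528.436279296875, -175.2769317626953), (121.52436065673828, 126.65436553955078), 9.309554100036621) 79.57854794783259
grip 97 ((529.0143432617188, -174.852783203125), (50.19257736206055, 14.80009937286377), 81.72643280029297) pca 79.46637451630781 mean [ 529.77492932 -178.4331265   134.12998994] zmax 139.04065620174447
tray 223 [ 545.39833764 -224.02238057   24.77586792]
```

Run:
```python
import pickle,cv2
a=pickle.load(open('top.pkl','rb'))["pixels"][125:215,280:380,::-1]
cv2.imwrite('pics/z1.png',cv2.resize(a,(600,540),interpolation=cv2.INTER_CUBIC))
```

```text
(no output)
```

View pics/z1.png

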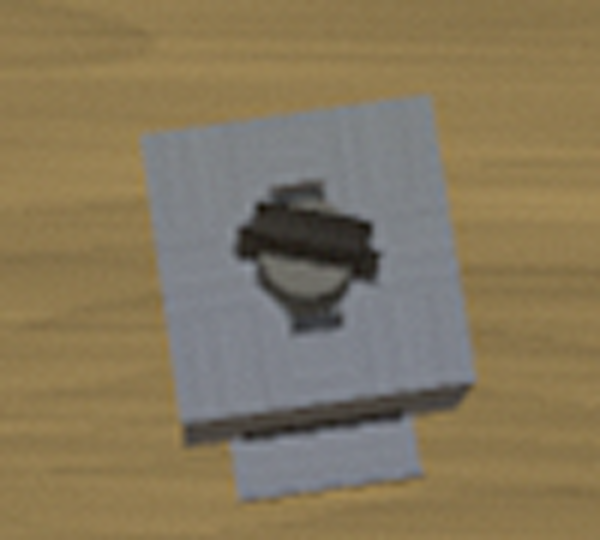

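```bash
python3 -m jog '{"rotation":[[0,0,-0.145],[0,0,-0.29],[0,0,-0.435],[0,0,-0.58],[0,0,-0.725],[0,0,-0.87],[0,0,-1.015],[0,0,-1.16]],"translation":[[35,-26,0],[70,-53,0],[105,-80,0],[140,-106,0],[176,-133,0],[211,-159,0],[246,-186,0],[282,-212,0]],"hand":[85,85,85,85,85,85,85,85]}' 30
```

```text
time_s: 1.1
position: [379.8, -355.9, 253.6]
orientation: [3.141, 0.001, 1.408]
contact_force: [0.6, -0.2, 0.5]
width: 0.996
```

```bash
python3 -m jog '{"rotation":[[0,0,0],[0,0,0],[0,0,0],[0,0,0],[0,0,0],[0,0,0],[0,0,0],[0,0,0]],"translation":[[34,19,0],[68,39,5],[102,58,15],[136,77,25],[170,97,35],[205,116,45],[205,116,50],[205,116,50]],"hand":[85,85,85,85,85,85,85,85]}' 30
python3 - <<'E'
from station import bot,camera
import cv2,pickle,numpy as np
print({k:np.round(v,3) for k,v in bot.get_obs().items()})
for n in("top","scene"):
    c=camera(n);pickle.dump(c,open(f'{n}1.pkl','wb'))
    a=c["pixels"][120:260,240:440] if n=="scene" else c["pixels"][90:230,230:430]
    cv2.imwrite(f'pics/{n}1.png',cv2.resize(a[:,:,::-1],(700,490),interpolation=cv2.INTER_CUBIC))
E
```

```text
time_s: 1.9
position: [527.4, -173.6, 202.4]
orientation: [-3.14, -0.0, 1.405]
contact_force: [-1.0, -0.2, 0.0]
width: 0.996
{'time_s': np.float64(1.9), 'q': array([ 0.802,  0.198, -0.594,  1.739,  0.116,  1.242,  0.013]), 'dq': array([ 0.029, -0.018,  0.039, -0.008,  0.007,  0.012,  0.004]), 'tau': array([ -1.79 , -36.355,  -4.905, -30.298,  -0.239,  -0.154,  -0.055]), 'position': array([ 527.436, -173.603,  202.382]), 'orientation': array([-3.14 , -0.   ,  1.405]), 'contact_force': array([-0.952, -0.196,  0.021]), 'ft_torque': array([-0.103,  0.055, -0.008]), 'width': np.float64(0.996)}
```

View pics/scene1.png

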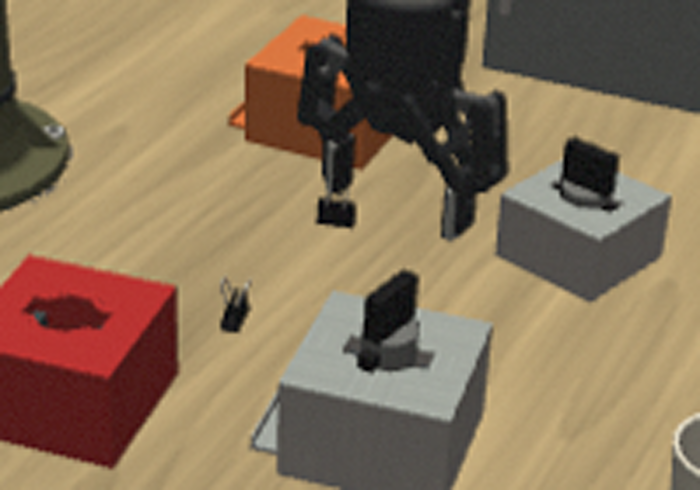

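The scene view shows the fingers (crop 340,190 and 455,215) above the target bar, opening across its thickness. I'll descend to TCP z≈127, with tips about 105, then close.

```bash
python3 -m jog '{"rotation":[[0,0,0],[0,0,0],[0,0,0],[0,0,0],[0,0,0],[0,0,0]],"translation":[[0,0,20],[0,0,40],[0,0,60],[0,0,76],[0,0,76],[0,0,76]],"hand":[85,85,85,85,85,85]}' 30
python3 -m jog '{"rotation":[[0,0,0],[0,0,0],[0,0,0],[0,0,0],[0,0,0],[0,0,0],[0,0,0],[0,0,0]],"translation":[[0,0,0],[0,0,0],[0,0,0],[0,0,0],[0,0,0],[0,0,0],[0,0,0],[0,0,0]],"hand":[60,40,25,5,5,5,5,5]}' 30
python3 - <<'E'
from station import bot,camera
import cv2,pickle,numpy as np
for n in("top","scene"):
    c=camera(n);pickle.dump(c,open(f'{n}2.pkl','wb'))
    a=c["pixels"][120:260,240:440] if n=="scene" else c["pixels"][90:230,230:430]
    cv2.imwrite(f'pics/{n}2.png',cv2.resize(a[:,:,::-1],(700,490),interpolation=cv2.INTER_CUBIC))
E
```

```text
time_s: 2.6
position: [527.6, -175.4, 127.7]
orientation: [3.141, 0.0, 1.402]
contact_force: [0.3, -0.3, 0.1]
width: 0.993
time_s: 3.4
position: [527.7, -174.6, 127.6]
orientation: [3.142, 0.0, 1.403]
contact_force: [-1.3, 0.3, 4.1]
width: 0.155
```

View pics/scene2.png

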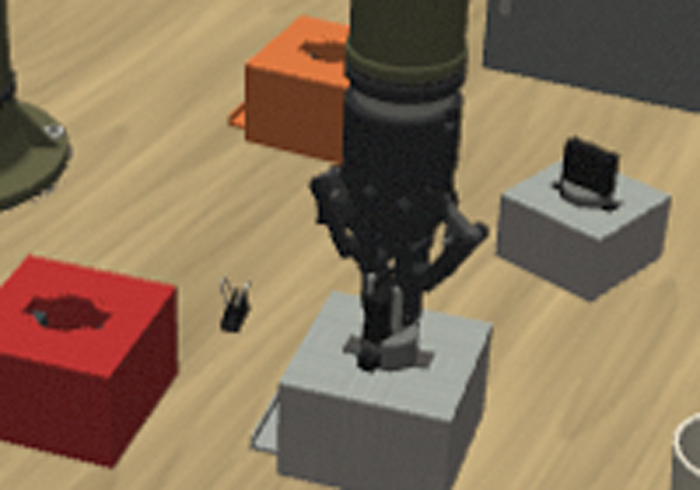

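The opening is 13 mm, so the bar is held and there is light upward force on the tool. Next I turn it with slight down pressure.

```bash
python3 -m jog '{"rotation":[[0,0,0],[0,0,0.1],[0,0,0.2]],"translation":[[0,0,0.5],[0,0,0.5],[0,0,0.5]],"hand":[5,5,5]}' 40
python3 -m jog '{"rotation":[[0,0,0.12],[0,0,0.24],[0,0,0.36],[0,0,0.48],[0,0,0.6],[0,0,0.6]],"translation":[[0,0,0],[0,0,0],[0,0,0],[0,0,0],[0,0,0],[0,0,0]],"hand":[5,5,5,5,5,5]}'
```

```text
time_s: 3.8
position: [528.5, -174.9, 127.6]
orientation: [3.14, 0.0, 1.199]
contact_force: [0.3, 0.7, 4.8]
width: 0.156
time_s: 4.4
position: [528.6, -174.7, 127.6]
orientation: [3.14, -0.001, 0.603]
contact_force: [-0.2, 0.1, 5.3]
width: 0.162
```

```bash
python3 -m jog '{"rotation":[[0,0,0.1],[0,0,0.2],[0,0,0.3],[0,0,0.4],[0,0,0.44],[0,0,0.44]],"translation":[[0,0,0],[0,0,0],[0,0,0],[0,0,0],[0,0,0],[0,0,0]],"hand":[5,5,5,5,5,5]}'
python3 -m jog '{"rotation":[[0,0,0],[0,0,0],[0,0,0]],"translation":[[0,0,1],[0,0,2],[0,0,2]],"hand":[5,5,5]}'
```

```text
time_s: 5.0
position: [527.0, -174.5, 125.7]
orientation: [-3.141, 0.001, 0.165]
contact_force: [-0.0, 0.3, -1.5]
width: 0.156
time_s: 5.3
position: [527.4, -174.7, 124.3]
orientation: [-3.141, 0.001, 0.164]
contact_force: [-1.1, -0.3, -2.0]
width: 0.153
```

The upward force is gone and the tool now carries the cartridge's weight, so the lugs are over the notches. Now I lower it.

```bash
python3 -m jog '{"rotation":[[0,0,0],[0,0,0],[0,0,0],[0,0,0],[0,0,0]],"translation":[[0,0,2],[0,0,4],[0,0,6],[0,0,7],[0,0,7]],"hand":[5,5,5,5,5]}'
python3 -m jog '{"rotation":[[0,0,0],[0,0,0],[0,0,0]],"translation":[[0,0,1],[0,0,1.5],[0,0,1.5]],"hand":[5,5,5]}'
```

```text
time_s: 5.8
position: [527.5, -174.6, 117.5]
orientation: [-3.141, 0.0, 0.163]
contact_force: [-0.2, -0.2, -2.9]
width: 0.159
time_s: 6.1
position: [527.6, -174.7, 116.2]
orientation: [3.142, 0.0, 0.163]
contact_force: [-0.8, -0.3, -2.1]
width: 0.157
```

```bash
python3 -m jog '{"rotation":[[0,0,0],[0,0,0],[0,0,0]],"translation":[[0,0,0.6],[0,0,1.2],[0,0,1.2]],"hand":[5,5,5]}'
python3 - <<'E'
from station import bot,camera
import cv2,pickle,numpy as np
for n in("top","scene"):
    c=camera(n);pickle.dump(c,open(f'{n}3.pkl','wb'))
    a=c["pixels"][120:260,240:440] if n=="scene" else c["pixels"][90:230,230:430]
    cv2.imwrite(f'pics/{n}3.png',cv2.resize(a[:,:,::-1],(700,490),interpolation=cv2.INTER_CUBIC))
E
```

```text
time_s: 6.4
position: [527.7, -174.7, 115.6]
orientation: [3.141, -0.0, 0.163]
contact_force: [-2.5, -0.6, 2.9]
width: 0.158
```

View pics/scene3.png

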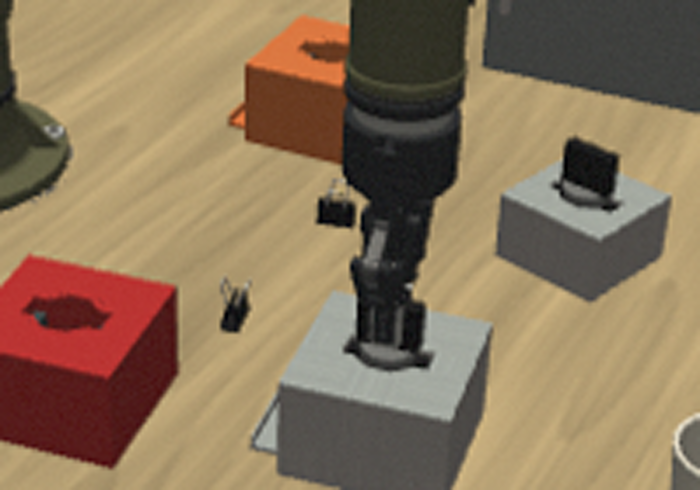

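The tool has dropped 12 mm and the force is positive again, which means the cartridge is seated. In the crop the drum is flush at (390,352). I'll release and rise.

```bash
python3 -m jog '{"rotation":[[0,0,0],[0,0,0],[0,0,0],[0,0,0],[0,0,0],[0,0,0],[0,0,0]],"translation":[[0,0,0],[0,0,0],[0,0,0],[0,0,0],[0,0,0],[0,0,0],[0,0,0]],"hand":[30,50,70,85,85,85,85]}'
python3 -m jog '{"rotation":[[0,0,0],[0,0,0],[0,0,0],[0,0,0],[0,0,0],[0,0,0],[0,0,0],[0,0,0]],"translation":[[0,0,-15],[0,0,-40],[0,0,-75],[0,0,-110],[0,-40,-120],[0,-85,-120],[0,-130,-120],[0,-170,-120]],"hand":[85,85,85,85,85,85,85,85]}'
python3 -m jog '{"rotation":[[0,0,0],[0,0,0],[0,0,0]],"translation":[[0,0,0],[0,0,0],[0,0,0]],"hand":[85,85,85]}'
python3 - <<'E'
from station import bot,camera
import cv2,pickle,numpy as np
for n in("top","scene"):
    c=camera(n);pickle.dump(c,open(f'{n}4.pkl','wb'))
    a=c["pixels"][120:260,240:440] if n=="scene" else c["pixels"][90:230,230:430]
    cv2.imwrite(f'pics/{n}4.png',cv2.resize(a[:,:,::-1],(700,490),interpolation=cv2.INTER_CUBIC))
E
```

```text
time_s: 7.2
position: [527.7, -174.7, 115.1]
orientation: [3.141, 0.0, 0.163]
contact_force: [0.4, 0.3, 0.3]
width: 1.0
time_s: 8.0
position: [499.8, -4.5, 236.7]
orientation: [3.141, -0.002, 0.164]
contact_force: [0.6, -0.0, 0.5]
width: 0.995
time_s: 8.3
position: [500.4, -8.3, 235.7]
orientation: [3.141, -0.001, 0.161]
contact_force: [-0.2, -1.1, -0.5]
width: 0.995
```

View pics/scene4.png

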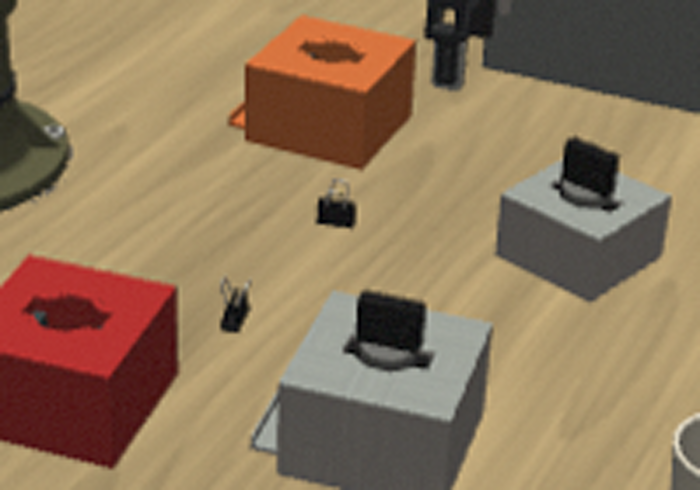

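View pics/top4.png

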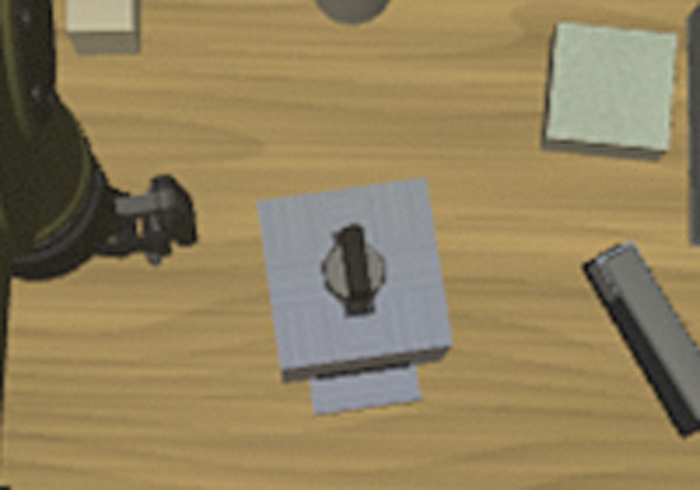

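The grip bar (crop 355,265) now lies along the notch axis and is seated at crop (390,350) in the scene view. The other cartridge looks unmoved. One numeric check before handing in.

Run:
```python
import pickle,cv2
from h import *
for n in("top","scene"):
    W=cloud(pickle.load(open(f'{n}4.pkl','rb')))
    k=(np.hypot(W[...,0]-527.5,W[...,1]+174.7)<40)&(W[...,2]>105)
    p=W[k];hi=p[p[:,2]>np.percentile(p[:,2],90)-7]
    print(n,cv2.minAreaRect(hi[:,:2].astype(np.float32)),"ztop",np.median(hi[:,2]))
from station import job_done
job_done()
```

```text
top ((527.5143432617188, -174.44036865234375), (46.99818420410156, 14.128482818603516), 8.571929931640625) ztop 125.23231881721358
scene ((528.932373046875, -175.03408813476562), (45.24565124511719, 18.15791893005371), 9.288476943969727) ztop 122.87943748323954
the job is handed in; nothing more can be done
```

The cartridge in the taller dispenser is fully home in its notches, and the job was handed in at about 8.4 s of the 32 s allowed. I pinched it by the grip and turned it about 71° clockwise (seen from above) under roughly 5 N of downward force. I then lowered it 12 mm until it seated with about 3 N, released it and moved the arm well clear.

| Check before hand-in | Top camera | Scene camera | Should be |
|---|---|---|---|
| Grip bar angle | 8.6° | 9.3° | about 9.3° (dispenser's x axis) |
| Grip bar centre | (527.5, −174.4) mm | (528.9, −175.0) mm | housing centre: (527.1, −174.2) mm top, (528.4, −175.3) mm scene |
| Grip bar top height | 125 mm | 123 mm | 124 mm when home |

- **Angle and position:** the bar is within about 1° of the notches and within 1 mm of the well's axis.
- **Other cartridge:** it looked unmoved in the last scene picture, but I did not measure its position. The arm did not go near it while working.
- **Disagreements:** none beyond the cameras' 2 mm calibration, and no check failed.

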